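# Tip the bracket into the weld fixture and swing the hold-down over

## Task

Load the weld fixture by pushing only: push the tall bracket, which stands at one end of the fixture, over so that it falls onto its side and lies lengthwise between the fixture's two low rails, then push the upright hold-down arm over and all the way down until its rubber pad rests on the bracket's column. Use the outside of the fingers or the fingertips; do not lift or carry the bracket, and do not disturb the other things on the table.

Things in the scene. Friction and masses are not known exactly. Their poses are not given: they have to be found in the camera images.
- fixture: Weld fixture, fixed: dark steel plate 280 (x) x 150 (y) x 10 mm. Origin at table level under its centre; x along its length, z up. The tall bracket stands near the -x end and is to fall towards +x, between two rails 12 mm high above the plate, x = 15 to 140 mm, inner faces at y = -44 and +44 mm. Two cheeks to z = 85 mm at x = 22 to 68, y = -73 to -51 mm carry the hold-down arm.
- bracket: Tall bare-metal bracket, loose: two end plates 60 x 60 x 5 mm on a 30 mm square column, 150 mm tall, 0.4 to 0.75 kg. Origin: centre of its underside, z to the top plate. Starts upright on the plate (underside at 10 mm), 65 to 95 mm to -x of the fixture's origin, nearly square to it. Pushed near the top it tips about its lower edge without sliding and falls by itself past about 22 degrees.
- bracket_mid (a point): The middle of the bracket's column, 75 mm above its underside on its own z axis. With the bracket lying down it is 40 mm above the table.
- hold_arm (a joint): Angle of the hold-down arm about its hinge, which runs along the fixture's x (rad). 0: straight up; negative: leaning out to the fixture's -y (at the start, -0.45 to -0.05); grows as it swings over towards +y; about 1.57: level, pad on the lying bracket's column (stops at 1.66 if none is there). Stiff: it stays where it is left, and takes about 2 to 4 N at the tip to move.
- hold_arm_hinge (a point): Centre of the hold-down arm's hinge, on its axis: 45 mm in x, -60 mm in y and 75 mm in z from the fixture's origin.
- hold_arm_tip (a point): Centre of the hold-down arm's free end, 105 mm from the hinge axis. The arm is a steel bar 24 mm wide (along the fixture's x) and 12 mm thick; 60 mm from the axis a 20 mm round rubber pad stands out 14 mm from the face that turns down, and a 6 mm bolt head from the other face.
- short_bracket: Short standing bracket of the same make, 50 x 50 mm, 90 mm tall, loose; leave alone. Stands on the +y side of the fixture. Origin at the centre of its underside.
- lying_bracket: Short bracket 90 x 50 x 50 mm lying on its side right of the fixture, loose; leave alone. Origin on the table under its centre.
- copper_cap: Copper pipe cap, diameter 68 mm, 62 mm tall, loose; leave alone. Stands on the +y side of the fixture. Origin at the centre of its underside.
- steel_block: Upright steel block 55 x 40 x 75 mm (z), loose; leave alone. Stands beyond the +x end of the fixture. Origin at the centre of its underside.
- screwdriver: Screwdriver with an orange handle, lying along its x axis beyond the -y side of the fixture, loose; leave alone. Origin on the table under it.
- bottle: Green bottle, diameter 68 mm, 200 mm tall, loose; leave alone. Stands well to the left. Origin at the centre of its underside.
Things that resemble listed ones, but are neither listed nor needed, are in the scene too. What is shaped like the bracket but purple is not meant.

How it is judged:
By the outcome, as a careful person would: the job done as asked, in the order asked, and still so for the second after the job is handed in, with the robot touching nothing.
It also fails if it takes over 48 s, if anything falls off the work surface, if the arm or the gripper's body presses on something with over 40 N, if the wrist force passes 120 N, or if a joint passes its speed limit or range.

## Robot

A 6-joint arm with a two-finger parallel gripper is mounted at the origin on the work surface. World frame = base frame: x ahead of the robot, y to its left, z up, the work surface at z = 0. Lengths are in m, angles in rad, forces in N, time in s.
With the tool pointing down it reaches from about 0.375 to 0.925 m from the base axis. Payload 5.7 kg.
Tool frame: the origin (TCP) lies at the very end of the fingers, on their centre line; the grasp point (between the pads) lies 19 mm behind it (r.hold_point_z is the distance from the TCP to the grasp point, in m); z points along the fingers, y is the direction in which the jaws open and shut (so a half turn about z gives the same grasp; the last joint's range is limited). The gripper opens to 88 mm and grips with 3 to 60 N. Pads are 20 mm wide; open, the fingers measure 115 mm over their backs; the gripper's body (75 mm by 178 mm) begins 61 mm behind the grasp point.
Start: joints at [-1.43, 0.359, 1.51, -0, 1.272, -0.115], TCP at [0.152, -0.58, 0.223] pointing down, gripper open.
Joint ranges: [-2.97, 2.97], [-1.01, 2.36], [0.21, 2.38], [-0.96, 4.11], [0.2, 2.71], [-2.98, 2.98]. Speed limits (rad/s): [2.39, 2.39, 3.14, 3.14, 3.14, 3.14].

## Interface

Orientations are given as [roll, pitch, yaw] about the fixed x, y, z axes, in that order (R = Rz(yaw) Ry(pitch) Rx(roll)).
In Python, from plant import r gives the robot as it stands. The module is installed in compiled form; this text tells all that it offers.
- The arm moves only by the tool play_rows, never from a script. Its argument "targets" is a list of rows, each a list of 5 numbers: the closure in counts, from 0 (fully open) to 255 (shut), then the shift along the tool's x, y, z scaled (see below), then the turn about the tool's z scaled (see below). In form: [[grip, x, y, z, yaw], ...]. A call has 1 to 20 rows; each row shifts and turns the commanded pose from where the row before left it, along the tool's axes as they then stand; what a row does not reach is not made up. The controller multiplies each number of a shift by 0.025 m and each number of a turn by 5 degrees. A row lasts 1/12 s, in which the tool goes at most 41.7 mm and 7.16 degrees, less where a joint would pass 70% of its speed; a pose out of reach is approached as far as the arm can. A call with a number of a shift or a turn outside -1 to 1 is refused whole. A call with a gripper value outside its range is refused whole. The fingers move at their own pace and stop on an object; "grip_force" is the grip in N (left out, the last holds). Time passes only in rows, so rows that do not move let the fingers close. It gives the time, the measured TCP pose, the force and the opening at its end, in the units of the state.
- r.get_obs(): the state, without advancing time (a new reading comes with each control period).
- r.snapshot(name): name is "scene" or "top" or "wrist"; returns (picture, depth): 420x560x3 uint8, red, green, blue; 420x560 float32, m along the optical axis (not along the pixel's ray), 0 where there is no reading.
- r.calibration(name): a dict with "vfov" (degrees; the focal length in pixels is half the picture's height over the tangent of half this angle, whatever the lens; pixels are square), "cx", "cy" (the principal point, pixels), "view" (4x4, takes a point from world to camera coordinates). Camera axes: x right, y down, z forward; pixel columns grow to the right and rows downward; lengths in m; the calibration is good to about 2 mm. A picture is of the moment at which its call begins: read the wrist's pose just before it. calibration takes no time and is no camera call; for the wrist camera it gives the pose at the moment of the call.
- r.job_done(): hands the job in, once; it reports no verdict.
The state is a dict: "time_s": time; "joints": joint angles; "qd": joint speeds; "joint_torque": joint torques, N m; "position": TCP position; "tool_rot": TCP orientation; "wrist_force": force on the tool from outside, world axes, zero at the start; "wrist_torque": the same for the moment, N m; "gripper_width": finger opening in m.
Only numpy, scipy, OpenCV 4.12 (cv2) and the standard library are available. Lean on these libraries where they do the work, as an engineer would, in place of code of your own. Each camera call takes 0.05 s, during which the arm holds its last target. There are 200 camera calls.

## Working session

There is one attempt and no reset: what is moved stays moved. The work goes in short steps, Python scripts to look and compute and a tool call to move; the robot and the scene stay as the last step left them, time stands still between calls to the robot, and variables do not carry over. Pictures are saved under pics/ and viewed, about 8 in all and at most 12, crops included, and the job is handed in when it is done.

Besides the shell and the picture viewer there is one more tool, called after ">>>" as name(argument=value, ...) on one line, values as JSON. play_rows: Moves the arm, as the interface text tells. Shifts and turns lie within -1 to 1; 1 stands for 0.025 m of shift or 5 degrees of turn. Its arguments: {"type":"object","properties":{"targets":{"type":"array","items":{"type":"array","items":{"type":"number"}}},"grip_force":{"type":"number"}},"required":["targets"]}

```bash
mkdir -p pics; cat > h.py <<'E'
import numpy as np, cv2
from plant import r
def grab(n,tag):
    c=r.calibration(n); p,d=r.snapshot(n)
    cv2.imwrite(f'pics/{tag}.png',cv2.cvtColor(p,cv2.COLOR_RGB2BGR)); np.savez(f'{tag}.npz',p=p,d=d,V=c['view'],f=210/np.tan(np.radians(c['vfov'])/2),cx=c['cx'],cy=c['cy'])
def cloud(tag):
    z=np.load(f'{tag}.npz'); d=z['d']; v,u=np.mgrid[:420,:560]
    P=np.stack([(u-z['cx'])/z['f']*d,(v-z['cy'])/z['f']*d,d,np.ones_like(d)],-1)
    W=P@np.linalg.inv(z['V']).T; W=W[...,:3]; W[d==0]=np.nan
    return z['p'],W
E
python3 - <<'E'
from h import *
grab('scene','s1'); grab('top','t1')
a=cv2.imread('pics/s1.png');b=cv2.imread('pics/t1.png')
o=r.get_obs(); print(o)
for n in('scene','top'):
    c=r.calibration(n); print(n,c['vfov'],c['cx'],c['cy'],np.linalg.inv(c['view'])[:3].round(3))
E
```

```text
{'time_s': 0.1, 'joints': array([-1.43007924e+00,  3.59414519e-01,  1.51132365e+00,  3.32674160e-05,
        1.27248951e+00, -1.15102325e-01]), 'qd': array([ 0.00061602, -0.00075851, -0.00304535, -0.0012269 ,  0.00192827,
       -0.00122274]), 'joint_torque': array([ 8.75592159e-04, -5.16357923e+01, -2.71404880e+01,  6.77935523e-02,
        2.76419346e-02, -2.59777727e-05]), 'position': array([ 0.15173863, -0.57985628,  0.22190485]), 'tool_rot': array([-3.13997210e+00, -2.19351570e-04,  2.55809427e-01]), 'wrist_force': array([ 0.15718821,  0.34030375, -0.57680592]), 'wrist_torque': array([0.02927177, 0.02528688, 0.05672132]), 'gripper_width': 0.08770298188644703}
scene 52.403113955606145 285.1764737476759 206.4032880230796 [[-0.516  0.585 -0.625  1.238]
 [ 0.856  0.36  -0.37   0.398]
 [ 0.008 -0.727 -0.687  0.908]]
top 54.35338594294057 280.78788896538555 209.23925283767196 [[-0.024 -0.997  0.07   0.461]
 [-1.     0.023 -0.009 -0.011]
 [ 0.008 -0.07  -0.998  1.279]]
```

View pics/s1.png

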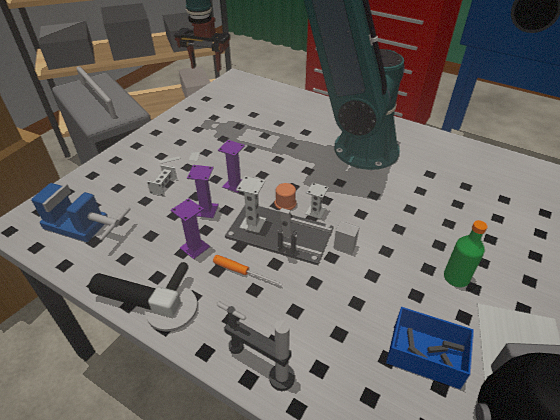

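View pics/t1.png

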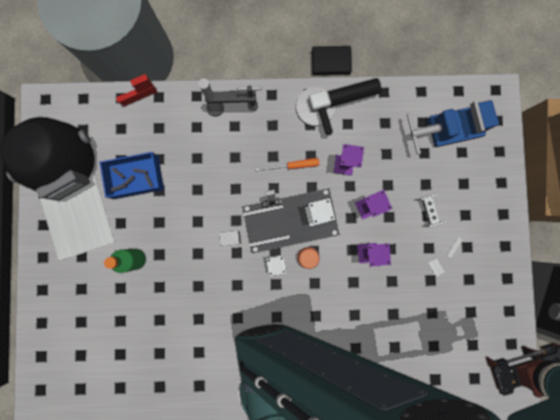

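The top view shows the fixture at about (290,220) with its +x end to the left in the image (world +y). The bare-metal bracket at (320,212) stands on it. The three purple look-alikes are at (348,158), (373,205) and (375,253). Next I'll measure, with a crop to confirm.

```bash
python3 - <<'E'
from h import *
p,W=cloud('t1'); ps,Ws=cloud('s1')
# plate: top corners from z band
Z=W[...,2]; 
roi=np.zeros(Z.shape,bool); roi[180:260,235:350]=1
dark=(p.max(2)<95)&roi&(Z>0.003)&(Z<0.018)
m=cv2.morphologyEx(dark.astype(np.uint8),cv2.MORPH_CLOSE,np.ones((3,3)))
n,l,s,c=cv2.connectedComponentsWithStats(m); k=1+np.argmax(s[1:,4]); print(s[k],c[k])
pts=W[(l==k)&dark]; print('z',np.nanmedian(pts[:,2]))
rect=cv2.minAreaRect((pts[:,:2]*1000).astype(np.float32)); print('rect',rect, cv2.boxPoints(rect).round(0).tolist())
# purple & bare components in heights
for nm,PP,WW in(('top',p,W),('scene',ps,Ws)):
    hsv=cv2.cvtColor(PP,cv2.COLOR_RGB2HSV)
    pu=((hsv[...,0]>130)&(hsv[...,0]<160)&(hsv[...,1]>90)).astype(np.uint8)
    n,l,s,c=cv2.connectedComponentsWithStats(pu)
    for i in range(1,n):
        if s[i,4]>60:
            q=WW[l==i]; t=q[q[:,2]>np.nanpercentile(q[:,2],95)-.012]; print(nm,'purple',c[i].round(),'topz',np.nanpercentile(q[:,2],95).round(3),'x',t[:,0].min().round(3),t[:,0].max().round(3),'y',t[:,1].min().round(3),t[:,1].max().round(3))
# tall bracket top plate
for nm,WW in(('top',W),('scene',Ws)):
    for lo,hi in((.145,.175),):
        s=(WW[...,2]>lo)&(WW[...,2]<hi)&(WW[...,0]>.3)&(WW[...,0]<.65)&(WW[...,1]>-.3)&(WW[...,1]<.25)
        n,l,st,c=cv2.connectedComponentsWithStats(s.astype(np.uint8))
        for i in range(1,n):
            if st[i,4]>15:
                q=WW[l==i]; print(nm,'hi',c[i].round(),st[i,4],np.median(q,0).round(3),q.min(0).round(3),q.max(0).round(3), cv2.minAreaRect((q[:,:2]*1000).astype(np.float32)))
a=cv2.imread('pics/t1.png')[140:285,215:400]; b=cv2.imread('pics/s1.png')[130:280,170:370]
cv2.imwrite('pics/c1.png',np.vstack([cv2.resize(a,(560,438)[:2] if 0 else (380,298),interpolation=3),cv2.resize(b,(380,285),interpolation=3)]))
E
```

```text
[ 245  190   92   66 2757] [287.68443961 222.90424374]
z 0.009751245784657026
rect ((509.8516845703125, -54.0701904296875), (160.41650390625, 281.66522216796875), 19.045326232910156) [[388.0, 53.0], [480.0, -213.0], [632.0, -161.0], [540.0, 105.0]]
top purple [348. 159.] topz 0.153 x 0.655 0.716 y -0.253 -0.189
top purple [373. 205.] topz 0.153 x 0.518 0.587 y -0.324 -0.253
top purple [374. 254.] topz 0.153 x 0.38 0.438 y -0.317 -0.255
scene purple [231. 147.] topz 0.153 x 0.377 0.442 y -0.314 -0.251
scene purple [231. 175.] topz 0.12 x 0.417 0.427 y -0.299 -0.268
scene purple [195. 211.] topz 0.152 x 0.517 0.723 y -0.326 -0.187
top hi [374. 204.] 304 [ 0.551 -0.281  0.15 ] [ 0.512 -0.3    0.145] [ 0.584 -0.253  0.157] ((548.3099975585938, -285.32928466796875), (60.13731002807617, 49.39042663574219), 21.495351791381836)
top hi [270. 196.] 27 [0.576 0.008 0.162] [ 0.572 -0.003  0.146] [0.58  0.019 0.175] ((575.3923950195312, 7.2924628257751465), (6.20473051071167, 22.359760284423828), 8.023955345153809)
top hi [321. 211.] 478 [ 0.531 -0.131  0.16 ] [ 0.496 -0.167  0.152] [ 0.565 -0.09
[... 374 characters left out ...]
 [ 0.442 -0.251  0.154] ((408.2664489746094, -275.7213439941406), (65.65570831298828, 49.000694274902344), 1.5649784803390503)
scene hi [202. 173.] 234 [ 0.556 -0.279  0.15 ] [ 0.515 -0.3    0.145] [ 0.592 -0.251  0.155] ((552.5147705078125, -284.548583984375), (62.89522171020508, 54.89475631713867), 21.94770622253418)
scene hi [250. 185.] 353 [ 0.535 -0.127  0.16 ] [ 0.497 -0.161  0.154] [ 0.568 -0.094  0.164] ((533.0521240234375, -128.09939575195312), (63.224239349365234, 60.25004959106445), 11.092320442199707)
scene hi [286. 216.] 68 [0.587 0.016 0.16 ] [0.563 0.001 0.145] [0.593 0.024 0.174] ((582.1831665039062, 16.021467208862305), (20.100238800048828, 32.2978515625), 57.54122543334961)
```

View pics/c1.png

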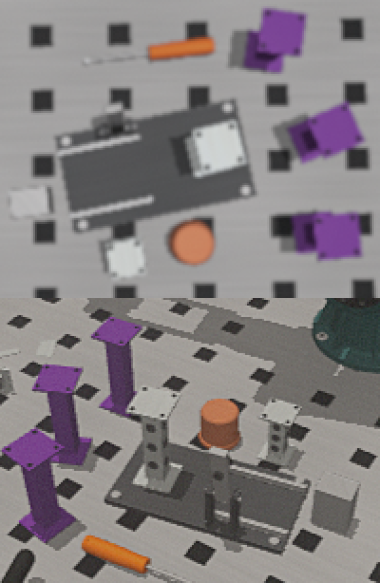

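The bare bracket, at (320,212) in the top view and (155,400 of the crop) in the scene view, is the only one on the fixture. The three purple ones are decoys behind it. Now I'll refine the fixture pose and the hold arm.

```bash
python3 - <<'E'
from h import *
z=np.load('t1.npz'); p,W=cloud('t1')
g=p.max(2); roi=np.zeros(g.shape,np.uint8); roi[180:260,235:350]=1
m=((g<95)&(roi>0)).astype(np.uint8)
m=cv2.morphologyEx(m,cv2.MORPH_OPEN,np.ones((5,5)))
n,l,s,c=cv2.connectedComponentsWithStats(m); k=1+np.argmax(s[1:,4]); m=(l==k).astype(np.uint8); print(s[k])
def cast(uv,h):
    V=np.linalg.inv(z['V']); o=V[:3,3]; d=V[:3,:3]@np.array([(uv[0]-z['cx'])/z['f'],(uv[1]-z['cy'])/z['f'],1]); return (o+d*(h-o[2])/d[2])[:2]
ct=np.vstack(cv2.findContours(m,0,cv2.CHAIN_APPROX_NONE)[0])[:,0]
hull=cv2.convexHull(ct)[:,0]
q=np.array([cast(u,.01) for u in hull])*1000
print(cv2.minAreaRect(q.astype(np.float32)),cv2.boxPoints(cv2.minAreaRect(q.astype(np.float32))).round().tolist())
# edge-line fits: cast contour, robust lines at sides
ps,Ws=cloud('s1')
# rails: z 16-28mm bright, both views
for nm,WW in(('top',W),('scene',Ws)):
    Zr=WW[...,2]; s=(Zr>.015)&(Zr<.03)&(WW[...,0]>.38)&(WW[...,0]<.65)&(WW[...,1]>-.1)&(WW[...,1]<.12)
    nn,ll,st,cc=cv2.connectedComponentsWithStats(s.astype(np.uint8))
    for i in range(1,nn):
        if st[i,4]>25:
            a=WW[ll==i]; vx,vy,x0,y0=cv2.fitLine(a[:,:2].astype(np.float32),cv2.DIST_HUBER,0,.001,.001).ravel(); print(nm,cc[i].round(),st[i,4],a.min(0).round(3),a.max(0).round(3),'ang',np.degrees(np.arctan2(vy,vx)).round(1),x0.round(3),y0.round(3))
    s=(Zr>.09)&(Zr<.2)&(WW[...,0]>.5)&(WW[...,0]<.68)&(WW[...,1]>-.05)&(WW[...,1]<.08)
    a=WW[s]; print(nm,'arm',len(a)); 
    for lo in np.arange(.09,.2,.015):
        b=a[(a[:,2]>=lo)&(a[:,2]<lo+.015)]
        if len(b): print(lo.round(3),len(b),b.mean(0).round(3))
ov=cv2.imread('pics/t1.png'); cv2.drawContours(ov,[ct],-1,(0,0,255),1)
cv2.imwrite('pics/o1.png',cv2.resize(ov[170:275,225:355],(780,630)[:2] if 0 else (650,525),interpolation=0))
E
```

```text
[ 246  182   90   74 2818]
((509.5204772949219, -45.64768981933594), (177.3357696533203, 263.8591003417969), 22.35906982421875) [[377.0, 43.0], [478.0, -201.0], [642.0, -134.0], [541.0, 110.0]]
top [262. 210.] 106 [ 0.533 -0.026  0.017] [0.559 0.095 0.029] ang -79.6 0.547 0.035
top [269. 241.] 110 [ 0.438 -0.046  0.016] [0.469 0.078 0.029] ang -79.3 0.453 0.018
top arm 119
0.09 2 [0.565 0.005 0.102]
0.105 4 [0.567 0.01  0.116]
0.12 10 [0.565 0.005 0.128]
0.135 40 [0.565 0.004 0.142]
0.15 15 [0.575 0.007 0.157]
0.165 43 [0.582 0.009 0.176]
0.18 5 [0.582 0.006 0.181]
scene [287. 204.] 55 [ 0.39  -0.1    0.015] [ 0.431 -0.066  0.029] ang -44.2 0.419 -0.078
scene [315. 209.] 34 [ 0.382 -0.011  0.015] [0.399 0.015 0.03 ] ang -73.0 0.395 0.002
scene [311. 224.] 157 [ 0.436 -0.037  0.015] [0.469 0.082 0.026] ang -79.3 0.458 0.016
scene [284. 245.] 49 [ 0.551 -0.012  0.016] [0.585 0.013 0.03 ] ang -23.1 0.565 -0.002
scene [306. 250.] 119 [0.534 0.025 0.015] [0.576 0.099 0.03 ] ang -75.7 0.549 0.058
scene arm 238
0.09 35 [0.575 0.012 0.098]
0.105 27 [0.578 0.013 0.112]
0.12 29 [0.581 0.015 0.129]
0.135 49 [0.583 0.014 0.142]
0.15 34 [0.586 0.015 0.158]
0.165 62 [0.587 0.013 0.175]
0.18 2 [0.586 0.003 0.18 ]
```

View pics/o1.png

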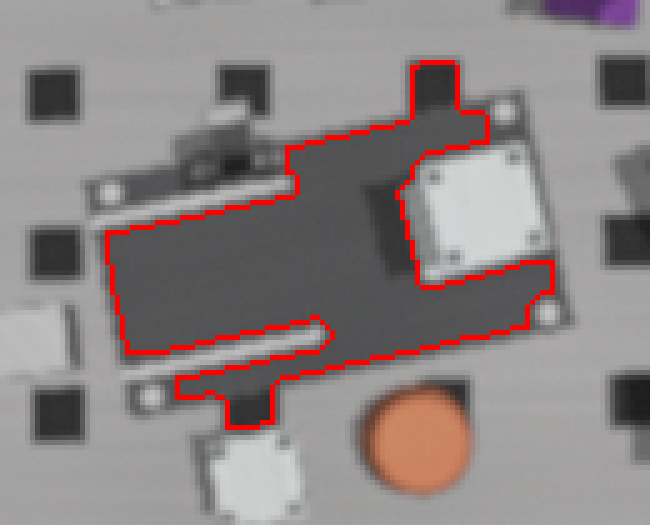

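The rails give a fixture yaw of about 100.5° and an origin near (0.514,-0.050). The bracket is at fixture (-0.082,-0.003), and the hinge is near (0.565,0.005). I'll move in behind the bracket at height with the fingers closed.

>>> play_rows(targets=[[255,0,0,0,0.83],[255,0.95,-0.64,0,0],[255,0.95,-0.64,0,0],[255,0.95,-0.64,0,0],[255,0.95,-0.64,0,0],[255,0.95,-0.64,0,0],[255,0.95,-0.64,0,0],[255,0.95,-0.64,0,0],[255,0.95,-0.64,0,0],[255,0.95,-0.64,0,0],[255,0.95,-0.64,0,0],[255,0.95,-0.64,0,0],[255,0.95,-0.64,0,0],[255,0.95,-0.64,0,0],[255,0.95,-0.64,0,0],[255,0.95,-0.64,0,0],[255,0.95,-0.64,0,0],[255,0.95,-0.64,0,0],[255,0.95,-0.64,0,0],[255,0.95,-0.64,0,0]])

```text
time_s: 1.77
position: [0.5406, -0.1979, 0.2223]
tool_rot: [-3.141, 0.001, 0.183]
wrist_force: [-0.8, -0.6, 0.5]
gripper_width: 0.0003
```

>>> play_rows(targets=[[255,0.15,0,0.7,0],[255,0,0,0.7,0],[255,0,0,0.7,0],[255,0,0,0.7,0],[255,0,0,0.7,0],[255,0,-0.3,0,0],[255,0,-0.3,0,0],[255,0,-0.3,0,0],[255,0,0,0,0]])

```text
time_s: 2.52
position: [0.5396, -0.1749, 0.1362]
tool_rot: [-3.141, -0.001, 0.184]
wrist_force: [0.2, 0.6, 0.4]
gripper_width: 0.0005
```

```bash
python3 - <<'E'
from h import *
grab('scene','s2')
a=cv2.imread('pics/s2.png'); cv2.imwrite('pics/c2.png',cv2.resize(a[110:290,170:370],(600,540),interpolation=3)); print(r.get_obs()['wrist_force'],r.get_obs()['position'])
E
```

```text
[-0.0500653   0.268403    0.25667234] [ 0.54003837 -0.17565601  0.13637571]
```

View pics/c2.png

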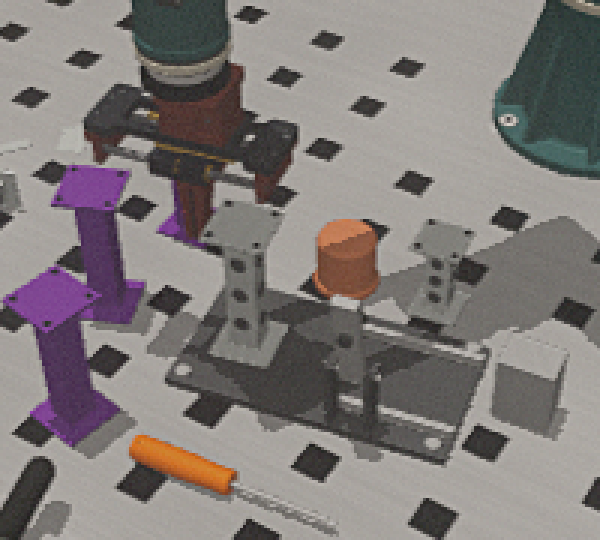

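The closed fingers, at (195,215) in the crop, sit just behind the bracket's top plate at (245,220). Now I push.

>>> play_rows(targets=[[255,0,-0.25,0,0],[255,0,-0.25,0,0],[255,0,-0.25,0,0],[255,0,-0.25,0,0],[255,0,-0.25,0,0],[255,0,-0.25,0,0]])

```text
time_s: 3.07
position: [0.5326, -0.1388, 0.1352]
tool_rot: [-3.141, 0.0, 0.183]
wrist_force: [0.2, 0.2, 1.1]
gripper_width: 0.0004
```

>>> play_rows(targets=[[255,0,-0.25,0,0],[255,0,-0.25,0,0],[255,0,-0.25,0,0],[255,0,-0.25,0,0],[255,0,-0.25,0,0],[255,0,-0.25,0,0],[255,0,0,0,0],[255,0,0,0,0],[255,0,0,0,0],[255,0,0,0,0]])

```text
time_s: 3.9
position: [0.5261, -0.103, 0.1352]
tool_rot: [3.141, -0.0, 0.183]
wrist_force: [0.2, -1.1, -0.3]
gripper_width: 0.0004
```

```bash
python3 - <<'E'
from h import *
grab('scene','s3')
a=cv2.imread('pics/s3.png'); cv2.imwrite('pics/c3.png',cv2.resize(a[110:290,170:370],(600,540),interpolation=3)); print(r.get_obs()['wrist_force'],r.get_obs()['position'])
E
```

```text
[ 0.04449128  0.154456   -0.03778665] [ 0.52608952 -0.10300595  0.13517389]
```

View pics/c3.png

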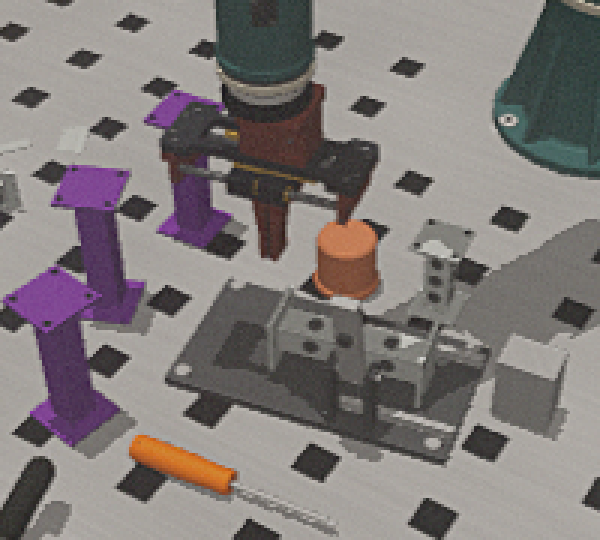

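The bracket fell and appears to lie between the rails, at (280–430, 340) in the crop. I'll measure it and the arm's angle from the clouds.

```bash
cat >> h.py <<'E'
O=np.array([.514,-.050]); a_=np.radians(100.5); U=np.array([[np.cos(a_),np.sin(a_)],[-np.sin(a_),np.cos(a_)]])
def fx(W): 
    F=W.copy(); F[...,:2]=(W[...,:2]-O)@U.T; return F
def sl(F,lo,hi,x,y):
    s=(F[...,2]>lo)&(F[...,2]<hi)&(F[...,0]>x[0])&(F[...,0]<x[1])&(F[...,1]>y[0])&(F[...,1]<y[1]); return F[s]*1000
def rep(t,q): print(t,len(q),*( [np.percentile(q,k,axis=0).round(0) for k in(3,50,97)] if len(q) else []))
E
python3 - <<'E'
from h import *
_,W=cloud('s3'); F=fx(W)
rep('end plates/upper',sl(F,.061,.076,(-.1,.15),(-.048,.06)))
rep('far plate',sl(F,.06,.076,(.08,.15),(-.048,.06)))
rep('near plate',sl(F,.06,.076,(-.1,-.02),(-.048,.06)))
rep('column top',sl(F,.048,.06,(-.03,.09),(-.03,.03)))
q=sl(F,.09,.182,(.02,.075),(-.13,-.03))
for lo in range(90,185,15):
    rep(lo,q[(q[:,2]>=lo)&(q[:,2]<lo+15)])
print(fx(r.get_obs()['position']))
E
```

```text
end plates/upper 91 [-48. -31.  62.] [-43.  -5.  69.] [101.  28.  73.]
far plate 45 [ 96. -27.  62.] [100.  -4.  70.] [102.  29.  73.]
near plate 48 [-49. -33.  62.] [-45.  -6.  68.] [-43.  24.  73.]
column top 298 [-27. -18.  49.] [46. -4. 55.] [88. 14. 58.]
90 32 [ 36. -75.  90.] [ 49. -72.  98.] [ 60. -67. 103.]
105 31 [ 38. -77. 105.] [ 51. -75. 112.] [ 59. -66. 117.]
120 27 [ 38. -86. 120.] [ 55. -79. 129.] [ 59. -63. 134.]
135 51 [ 37. -87. 136.] [ 51. -81. 140.] [ 59. -56. 150.]
150 35 [ 38. -86. 152.] [ 51. -84. 158.] [ 59. -76. 165.]
165 60 [ 37. -89. 166.] [ 49. -85. 176.] [ 59. -76. 180.]
180 4 [ 45. -81. 180.] [ 48. -80. 181.] [ 57. -80. 181.]
[-0.0543215  -0.00222751  0.13517389]
```

>>> play_rows(targets=[[255,0.8,0,-0.2,0],[255,0.8,0,-0.2,0],[255,0.8,0,-0.2,0],[255,0.9,0,-0.2,0],[255,0.9,0,-0.2,0],[255,0.8,0,0,0],[255,0,-0.8,0,0],[255,0,-0.8,0,0],[255,0,-0.8,0,0],[255,0,-0.8,0,0],[255,0,-0.8,0,0],[255,0,0,0,0]])

```text
time_s: 4.95
position: [0.6296, 0.0214, 0.16]
tool_rot: [-3.14, 0.001, 0.185]
wrist_force: [0.3, 1.1, -0.7]
gripper_width: 0.0005
```

```bash
python3 - <<'E'
from h import *
grab('scene','s4');grab('top','t4')
print(fx(r.get_obs()['position']))
for t in('s4','t4'):
    _,W=cloud(t); F=fx(W)
    rep('far plate',sl(F,.06,.076,(.08,.15),(-.048,.06)))
    rep('near plate',sl(F,.06,.076,(-.1,-.02),(-.048,.06)))
    rep('column',sl(F,.048,.06,(-.03,.09),(-.03,.03)))
a=cv2.imread('pics/s4.png')[110:290,170:370]; b=cv2.imread('pics/t4.png')[170:275,225:355]
cv2.imwrite('pics/c4.png',np.hstack([cv2.resize(a,(440,396),interpolation=3),cv2.resize(b,(350,396),interpolation=3)]))
E
```

```text
[ 0.04611692 -0.12720107  0.1601365 ]
far plate 46 [ 96. -27.  61.] [99. -3. 69.] [102.  29.  73.]
near plate 36 [-48. -33.  61.] [-45. -16.  69.] [-43.  11.  74.]
column 222 [-28. -17.  49.] [55. -3. 55.] [88. 14. 58.]
far plate 26 [ 94. -23.  63.] [96. -4. 69.] [98. 17. 73.]
near plate 42 [-51. -27.  60.] [-48.  -1.  68.] [-42.  26.  74.]
column 281 [-28. -12.  50.] [47.  2. 55.] [87. 17. 59.]
```

View pics/c4.png

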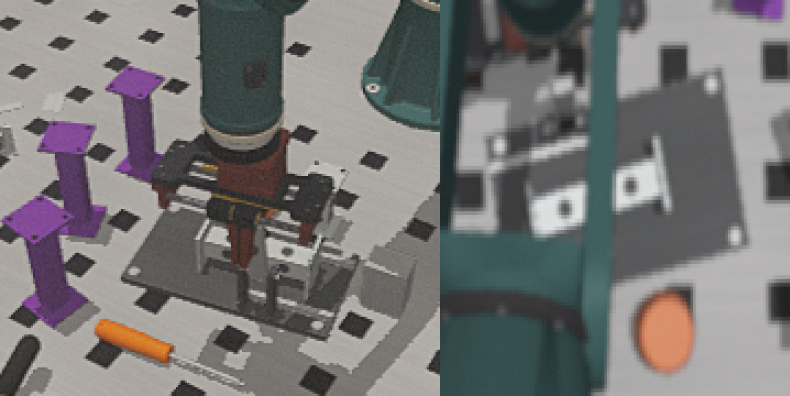

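The bracket lies square between the rails: end plates at x -48 and +100, top at 70 mm, column at 55 mm. The fingers are outside the hold arm, so I push it over, first to upright.

>>> play_rows(targets=[[255,-0.25,0,0,0],[255,-0.25,0,0,0],[255,-0.25,0,0,0],[255,-0.25,0,0,0],[255,-0.26,0,-0.09,0],[255,-0.26,0,-0.09,0],[255,-0.26,0,-0.09,0],[255,-0.26,0,-0.09,0]])

```text
time_s: 5.72
position: [0.5803, 0.0089, 0.1696]
tool_rot: [3.141, -0.001, 0.183]
wrist_force: [2.6, 0.4, -2.0]
gripper_width: 0.0005
```

```bash
python3 - <<'E'
from h import *
o=r.get_obs(); print(fx(o['position']),o['wrist_force'],o['joints'].round(2))
E
```

```text
[ 0.0458315  -0.07592939  0.16963712] [ 2.58512197  0.38573277 -1.9795556 ] [-0.1   0.38  1.62  0.    1.14  1.28]
```

>>> play_rows(targets=[[255,-0.245,0,0.015,0],[255,-0.245,0,0.015,0],[255,-0.245,0,0.02,0],[255,-0.245,0,0.02,0],[255,-0.235,0,0.08,0],[255,-0.235,0,0.08,0],[255,-0.23,0,0.08,0],[255,-0.23,0,0.08,0],[255,-0.205,0,0.135,0],[255,-0.205,0,0.135,0],[255,-0.205,0,0.14,0],[255,-0.205,0,0.14,0]])

```text
time_s: 6.72
position: [0.5129, -0.0033, 0.1452]
tool_rot: [-3.141, -0.0, 0.183]
wrist_force: [1.9, 0.1, -0.5]
gripper_width: 0.0007
```

```bash
python3 - <<'E'
from h import *
o=r.get_obs(); print(fx(o['position']),o['wrist_force'])
grab('scene','s5')
_,W=cloud('s5'); F=fx(W); q=sl(F,.07,.19,(.03,.07),(-.09,.06))
for lo in range(75,190,15): rep(lo,q[(q[:,2]>=lo)&(q[:,2]<lo+15)])
a=cv2.imread('pics/s5.png')[110:290,170:370]; cv2.imwrite('pics/c5.png',cv2.resize(a,(600,540),interpolation=3))
E
```

```text
[ 0.04606257 -0.00746547  0.14523101] [ 1.89684918  0.14593523 -0.49879351]
75 120 [ 32. -75.  76.] [ 50. -64.  83.] [ 70. -53.  90.]
90 75 [ 36. -56.  91.] [ 49. -47.  98.] [ 59. -33. 105.]
105 70 [ 36. -40. 105.] [ 49. -32. 111.] [ 59. -18. 117.]
120 87 [ 36. -30. 121.] [ 49. -17. 128.] [ 59.  -5. 133.]
135 21 [ 44. -20. 137.] [ 57.  -6. 146.] [ 60.  10. 149.]
150 43 [ 42. -22. 150.] [ 52. -18. 157.] [ 59.   4. 165.]
165 41 [ 40. -21. 166.] [ 52. -19. 172.] [ 59.  -1. 180.]
180 27 [ 40. -22. 180.] [ 51. -19. 185.] [ 60.  -4. 190.]
```

View pics/c5.png

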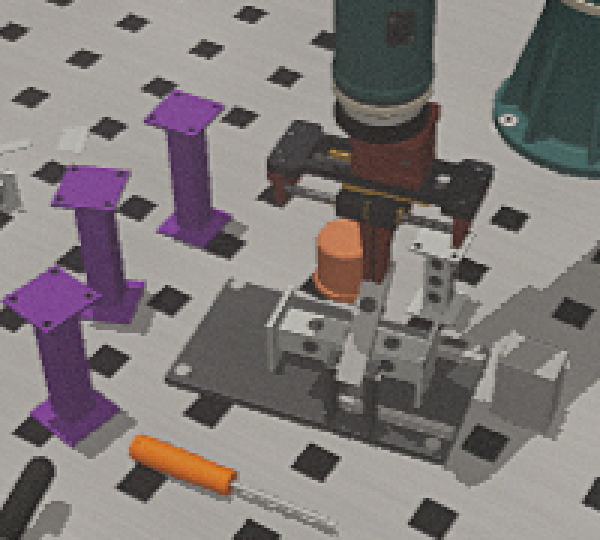

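The arm is at about 45° and following the fingertip, and the bracket hasn't moved. I continue down.

>>> play_rows(targets=[[255,-0.165,0,0.185,0],[255,-0.165,0,0.185,0],[255,-0.16,0,0.185,0],[255,-0.16,0,0.185,0],[255,-0.11,0,0.22,0],[255,-0.11,0,0.22,0],[255,-0.11,0,0.22,0],[255,-0.11,0,0.22,0],[255,-0.05,0,0.2,0],[255,-0.05,0,0.2,0]])

```text
time_s: 7.6
position: [0.4838, -0.0088, 0.0946]
tool_rot: [-3.141, 0.0, 0.183]
wrist_force: [1.4, -0.2, 1.1]
gripper_width: 0.0007
```

```bash
python3 - <<'E'
from h import *
o=r.get_obs(); print(fx(o['position']),o['wrist_force'])
grab('scene','s6')
_,W=cloud('s6'); F=fx(W); q=sl(F,.06,.13,(.035,.06),(-.09,.06))
for lo in range(-85,60,15): rep(lo,q[(q[:,1]>=lo)&(q[:,1]<lo+15)])
rep('far plate',sl(F,.06,.076,(.08,.15),(-.048,.06)))
rep('near plate',sl(F,.06,.076,(-.1,-.02),(-.048,.06)))
E
```

```text
[0.04598968 0.02218151 0.09460588] [ 1.39531215 -0.2321408   1.09934576]
-85 34 [ 37. -76.  70.] [ 48. -73.  78.] [ 59. -70.  82.]
-70 46 [ 37. -68.  76.] [ 48. -62.  81.] [ 59. -55.  85.]
-55 41 [ 36. -54.  76.] [ 51. -47.  83.] [ 59. -40.  87.]
-40 45 [ 37. -39.  79.] [ 49. -32.  85.] [ 60. -25.  88.]
-25 42 [ 38. -24.  80.] [ 49. -17.  88.] [ 59. -11.  93.]
-10 45 [ 37. -10.  75.] [50. -4. 91.] [59.  4. 97.]
5 95 [39.  6. 88.] [ 51.  11. 106.] [ 60.  16. 129.]
20 18 [57. 23. 83.] [ 58.  27. 100.] [ 59.  34. 122.]
35 3 [56. 36. 93.] [57. 40. 96.] [ 59.  41. 107.]
50 0
far plate 47 [ 96. -28.  61.] [99. -3. 69.] [102.  30.  72.]
near plate 50 [-49. -32.  61.] [-45.  -6.  68.] [-43.  24.  72.]
```

>>> play_rows(targets=[[255,-0.03,0,0.12,0],[255,-0.03,0,0.12,0],[255,0,0,0.1,0],[255,0,0,0.08,0],[255,0,0,0,0]])

```text
time_s: 8.07
position: [0.4822, -0.009, 0.0842]
tool_rot: [-3.141, 0.001, 0.184]
wrist_force: [-0.2, 0.1, -0.0]
gripper_width: 0.0007
```

>>> play_rows(targets=[[255,0,0,0.06,0],[255,0,0,0.04,0],[255,0,0,0,0]])

```text
time_s: 8.32
position: [0.4827, -0.009, 0.0821]
tool_rot: [-3.142, -0.0, 0.183]
wrist_force: [0.8, -0.3, 0.1]
gripper_width: 0.0004
```

>>> play_rows(targets=[[255,0,0,0.04,0],[255,0,0,0.04,0],[255,0,0,0,0]])

```text
time_s: 8.57
position: [0.4828, -0.0091, 0.0812]
tool_rot: [3.141, -0.0, 0.183]
wrist_force: [-2.3, -0.0, 12.7]
gripper_width: 0.0005
```

```bash
python3 - <<'E'
from h import *
o=r.get_obs(); print(fx(o['position']),o['wrist_force'])
grab('scene','s7')
_,W=cloud('s7'); F=fx(W); q=sl(F,.06,.13,(.04,.055),(-.09,.06))
for lo in range(-70,60,15): rep(lo,q[(q[:,1]>=lo)&(q[:,1]<lo+15)])
E
```

```text
[0.04593344 0.02318761 0.08116642] [-2.34217261 -0.04073034 12.72284653]
-70 23 [ 41. -69.  79.] [ 47. -62.  82.] [ 55. -55.  84.]
-55 23 [ 41. -53.  78.] [ 47. -48.  82.] [ 54. -41.  84.]
-40 22 [ 41. -40.  79.] [ 47. -33.  82.] [ 54. -26.  84.]
-25 21 [ 41. -24.  80.] [ 48. -17.  82.] [ 55. -10.  84.]
-10 27 [ 42. -10.  78.] [48. -4. 86.] [54.  4. 89.]
5 68 [42.  9. 81.] [ 48.  12. 105.] [ 54.  15. 128.]
20 0
35 0
50 0
```

Upward force jumped to 12.7 N at z = 81 mm with the bar level, so the pad is seated. Now I retreat straight up and check.

>>> play_rows(targets=[[255,0,0,-0.2,0],[255,0,0,-0.5,0],[255,0,0,-0.8,0],[255,0,0,-0.8,0],[255,0,0,-0.8,0],[255,0,0,-0.8,0],[255,0,0,-0.8,0],[255,0,0,-0.8,0],[255,0,0,-0.8,0],[255,0,0.8,0,0],[255,0,0.8,0,0],[255,0,0.8,0,0],[255,0,0.8,0,0],[255,0,0.8,0,0],[255,0,0.8,0,0],[255,0,0.8,0,0],[255,0,0.8,0,0],[255,0,0,0,0]])

```text
time_s: 10.12
position: [0.513, -0.1697, 0.2378]
tool_rot: [3.139, -0.001, 0.181]
wrist_force: [0.3, 1.0, 0.1]
gripper_width: 0.0005
```

```bash
python3 - <<'E'
from h import *
o=r.get_obs(); print(fx(o['position']),o['wrist_force'])
grab('scene','s8');grab('top','t8')
for t in('s8','t8'):
    _,W=cloud(t); F=fx(W); q=sl(F,.06,.13,(.04,.055),(-.09,.06))
    for lo in range(-70,60,15): rep(lo,q[(q[:,1]>=lo)&(q[:,1]<lo+15)])
    rep('far plate',sl(F,.06,.076,(.08,.15),(-.048,.06)))
    rep('near plate',sl(F,.06,.076,(-.1,-.02),(-.048,.06)))
a=cv2.imread('pics/s8.png')[110:290,170:370]; b=cv2.imread('pics/t8.png')[140:285,215:400]
cv2.imwrite('pics/c8.png',np.hstack([cv2.resize(a,(420,378),interpolation=3),cv2.resize(b,(378,378),interpolation=3)]))
E
```

```text
[-0.11754    0.0228221  0.2377673] [0.31200769 0.99524092 0.11091547]
-70 24 [ 41. -69.  79.] [ 47. -64.  81.] [ 54. -57.  84.]
-55 22 [ 41. -54.  79.] [ 47. -47.  81.] [ 54. -42.  85.]
-40 23 [ 41. -40.  77.] [ 47. -32.  81.] [ 54. -25.  84.]
-25 21 [ 41. -25.  79.] [ 48. -18.  81.] [ 54. -11.  84.]
-10 26 [42. -9. 80.] [49. -5. 86.] [54.  4. 90.]
5 14 [42.  6. 80.] [50. 14. 82.] [54. 18. 84.]
20 19 [41. 21. 79.] [48. 27. 81.] [54. 34. 84.]
35 8 [43. 36. 78.] [48. 38. 82.] [53. 42. 83.]
50 0
far plate 44 [ 96. -28.  62.] [99. -4. 70.] [102.  28.  72.]
near plate 49 [-49. -33.  61.] [-45.  -5.  69.] [-43.  23.  73.]
-70 25 [ 41. -69.  77.] [ 48. -63.  81.] [ 54. -56.  83.]
-55 27 [ 41. -55.  76.] [ 47. -48.  81.] [ 54. -41.  85.]
-40 25 [ 41. -39.  77.] [ 48. -33.  80.] [ 55. -26.  84.]
-25 27 [ 41. -25.  78.] [ 47. -18.  81.] [ 54. -11.  83.]
-10 25 [41. -9. 77.] [48. -3. 84.] [54.  4. 89.]
5 27 [41.  5. 77.] [47. 12. 81.] [54. 19. 85.]
20 26 [41. 21. 77.] [48. 28. 81.] [54. 34. 85.]
35 19 [40. 35. 76.] [49. 40. 81.] [55. 45. 84.]
50 0
far plate 36 [ 93. -22.  62.] [96.  4. 70.] [98. 32. 73.]
near plate 23 [-49. -28.  63.] [-48. -10.  68.] [-40.  21.  72.]
```

View pics/c8.png

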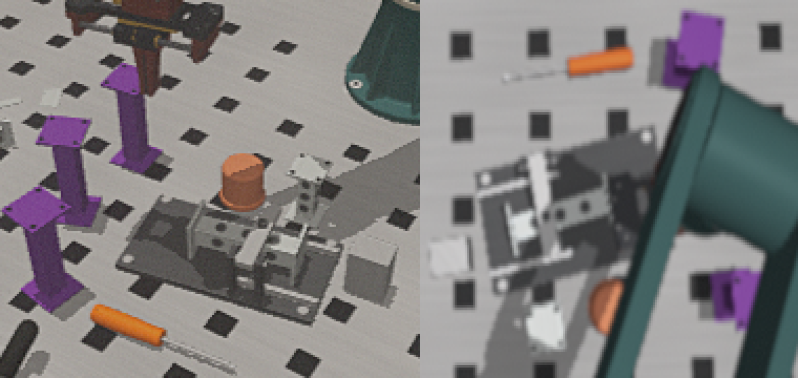

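The bar is level at 81 mm along its whole length with the pad on the column, the bracket is between the rails, and the neighbours are where they were. The robot is clear, so I hand it in.

```bash
python3 -c "
from plant import r
print(r.job_done())"
```

```text
the job is handed in; nothing more can be done
None
```

The weld fixture is loaded, using pushes only, and I handed the job in at about 10 s of robot time. With the fingers closed, I pushed the bare-metal bracket over near its top. I then pushed the hold-down arm from outside its tip, over and down until its pad seated on the bracket's column.

- **Bracket:** In the last camera measurements its end plates were at about x = -48 and +100 mm on the fixture. Its sides were at roughly y = ±30 mm, inside the rails.
- **Hold-down arm:** The bar was level, with its top at 81 mm along its length from hinge to tip. The last push met 12.7 N, well above the 2 to 4 N needed to move the arm. After I withdrew, the arm stayed where it was.
- **Surroundings:** The fingers were clear of everything when I handed in. The neighbouring objects looked unmoved in the pictures, but I did not measure them. In the last overhead picture the robot arm hid part of the copper cap and one purple bracket.
- **Disagreement:** The two camera views differed by about 3 mm in the bracket's x and up to 8 mm in the median y of one end plate. I put most of this down to calibration error and partial views, and it is too small to affect the fit. No check failed.

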